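# Set out the glaze jars behind their sample tiles

## Task

Set out the glazes on the plywood sample board: stand the blue, the green and the brown jar upright, each in the middle of the round mark directly behind the tile of its own colour. Then stand the little wooden stamp upright in the middle of the lid of whichever jar now stands between the other two, to show which glaze is used next. Leave the yellow jar and the roll of tape where they are.

Things in the scene. Friction and masses are not known exactly. Their poses are not given: they have to be found in the camera images.
- board: Plywood board, 180 (x) x 280 (y) x 12 mm thick, fixed on the bench: three tiles glued in a row on its front half, in varying order, and three round marks (white, grey rim, 60 mm, flush) on its rear half, one behind each tile. Origin: centre of its underside; x to its rear, y to its left, z up. Marks at x = +44, y = +85, 0, -85 mm; tiles at x = -44 mm, same y.
- tile_blue: Sample tile with a dark blue glazed patch, glued flat on the board, 69 (x) x 43 (y) x 10 mm, fixed. Origin: centre of its underside, 12 mm above the bench. Its x axis points to the rear of the board, at its own round mark, whose centre is 88 mm from the tile's origin along +x, at the height of the tile's underside.
- tile_green: Sample tile with a pale green-turquoise glazed patch, glued flat on the board, 69 (x) x 43 (y) x 10 mm, fixed. Origin: centre of its underside, 12 mm above the bench. Its x axis points to the rear of the board, at its own round mark, whose centre is 88 mm from the tile's origin along +x, at the height of the tile's underside.
- tile_brown: Sample tile with a rust-brown glazed patch, glued flat on the board, 69 (x) x 43 (y) x 10 mm, fixed. Origin: centre of its underside, 12 mm above the bench. Its x axis points to the rear of the board, at its own round mark, whose centre is 88 mm from the tile's origin along +x, at the height of the tile's underside.
- jar_blue: Small round screw-top jar of ceramic colour, blue with a white lid that bears a round 30 mm blue dot. Loose, stands upright, 48 mm diameter over its whole height (lid included), 58 mm tall with a flat lid, about 95 g, rigid. Origin at the centre of its underside, z up along its axis.
- jar_green: Small round screw-top jar of ceramic colour, green with a white lid that bears a round 30 mm green dot. Loose, stands upright, 48 mm diameter over its whole height (lid included), 58 mm tall with a flat lid, about 95 g, rigid. Origin at the centre of its underside, z up along its axis.
- jar_brown: Small round screw-top jar of ceramic colour, orange-brown with a black lid that bears a round 30 mm orange-brown dot. Loose, stands upright, 48 mm diameter over its whole height (lid included), 58 mm tall with a flat lid, about 95 g, rigid. Origin at the centre of its underside, z up along its axis.
- stamp: Small turned stamp of pale wood, waisted like a chess pawn, 19 mm diameter at foot and head, 45 mm tall, about 48 g. Loose, stands upright on its slightly uneven foot (it leans up to 0.06 rad at rest) and can be gripped from either side at mid height. Origin at the centre of its underside, z up along its axis.
- jar_yellow: Small round screw-top jar of ceramic colour, mustard yellow with a black lid that bears a round 30 mm yellow dot. Loose, stands upright, 48 mm diameter over its whole height (lid included), 58 mm tall with a flat lid, about 95 g, rigid. Origin at the centre of its underside, z up along its axis. Not part of the job: must stay where it is.
- tape: Roll of masking tape lying flat on the bench, 99 mm outer diameter, 25 mm high. Loose; not part of the job: must stay where it is. Origin at the centre of its underside.

How it is judged:
By the outcome, as a careful person would: the job done as asked, in the order asked, and still so for the second after the job is handed in, with the robot touching nothing.
It also fails if it takes over 99 s, if anything falls off the work surface, if the arm or the gripper's body presses on something with over 40 N, if the wrist force passes 120 N, or if a joint passes its speed limit or range.

## Robot

A 6-joint arm with a two-finger parallel gripper is mounted at the origin on a cart in front of the work surface, level with it; the furniture and walls round the work are solid. World frame = base frame: x ahead of the robot, y to its left, z up, the work surface at z = 0. Lengths are in m, angles in rad, forces in N, time in s.
With the tool pointing down it reaches from about 0.35 to 0.775 m from the base axis. Payload 7.3 kg.
Tool frame: the origin (TCP) lies at the very end of the fingers, on their centre line; the grasp point (between the pads) lies 19 mm behind it; z points along the fingers, y is the line along which they close (so a half turn about z gives the same grasp; the last joint's range is limited). The gripper opens to 92 mm and grips with 3 to 60 N. Pads are 19 mm wide; open, the fingers measure 130 mm over their backs; the gripper's body (75 mm by 190 mm) begins 47 mm behind the grasp point.
Start: joints at [1.029, 0.342, 1.524, -0, 1.275, -0.146], TCP at [0.202, 0.484, 0.227] pointing down, gripper open.
Joint ranges: [-2.53, 2.53], [-0.77, 2.02], [0.04, 2.7], [-1, 4.14], [0.28, 2.66], [-3.11, 3.11]. Speed limits (rad/s): [2.57, 2.57, 3.14, 3.14, 3.14, 3.14].

## Interface

Orientations are given as [roll, pitch, yaw] about the fixed x, y, z axes, in that order (R = Rz(yaw) Ry(pitch) Rx(roll)).
In Python, from cell import robot gives the robot as it stands.
- The arm moves only by the tool apply_moves, never from a script. Its argument "motion" is text: rows parted by semicolons, each of 7 numbers parted by spaces: the opening in per cent of the stroke, from 0 (shut) to 100 (fully open), then the shift along the tool's x, y, z in cm, then the turn, a rotation vector about the tool's x, y, z in rad. A call has 1 to 20 rows; each row shifts and turns the commanded pose from where the row before left it, along the tool's axes as they then stand; what a row does not reach is not made up. A row lasts 1/8 s, in which the tool goes at most 62.5 mm and 10.7 degrees, less where a joint would pass 70% of its speed; a pose out of reach is approached as far as the arm can. A call with a gripper value outside its range is refused whole. The fingers move at their own pace and stop on an object; "force" is the grip in N (left out, the last holds). Time passes only in rows, so rows that do not move let the fingers close. It gives the time, the measured TCP pose, the force, the opening and the grip force at its end, in the units of the state.
- robot.observe(): the state, without advancing time (a new reading comes with each control period).
- robot.read_camera(name): name is "scene" or "side" or "wrist"; returns a dict with "img" (384x512x3 uint8, red, green, blue), "fovy" (degrees; the focal length in pixels is half the picture's height over the tangent of half this angle, whatever the lens; pixels are square), "cx", "cy" (the principal point, pixels), "k1" (the pictures are not rectified: a ray, as slopes to the right and down, at radius r is drawn at 1 + k1 r^2 times it, then the intrinsics apply), "R" (3x3) and "t" (3): a world point X has camera coordinates R X + t; the wrist camera has in their place "hand_eye" (4x4, takes a point from camera to tool coordinates, whose origin is the TCP and whose axes are the flange's). Camera axes: x right, y down, z forward; pixel columns grow to the right and rows downward; lengths in m; the calibration is good to about 2 mm. A picture is of the moment at which its call begins: read the wrist's pose just before it. There is no depth.
- robot.hand_in(): hands the job in; it is judged then, once.
Trained networks look in a picture, given as the dict that the camera call returned (one of the last four; its "shot" number tells which), for a name from the list of things; names that differ only in an ending like _2 or _b are one class to them, and where a whole thing is asked for, a point or a joint stands for the part that bears it (a point fixed in the world has none). Each returns a list of dicts, best first, with "score" (0 to 1); they miss things now and then, are a little off and sometimes report something else, mostly with a low value. They report only what shows in the picture. A call takes as long as a camera call.
- robot.search_frame(target, picture): "centre" ([x, y, z] in m, in world coordinates, good to about 4 mm: the middle of the surface that is visible of it).
- robot.trace(target, picture): "pixels" (384x512 bool, what is visible of it).
The state is a dict: "time": time; "qpos": joint angles; "qvel": joint speeds; "joint_efforts": joint torques, N m; "tool_pos": TCP position; "tool_rot": TCP orientation; "contact_force": force on the tool from outside, world axes, zero at the start; "torque": the same for the moment, N m; "opening": finger opening in m; "grip_force": force on a finger pad.
Only numpy, scipy, OpenCV 4.12 (cv2) and the standard library are available. Lean on these libraries where they do the work, as an engineer would, in place of code of your own. Each camera call takes 0.05 s, during which the arm holds its last target. There are 200 camera calls.

## Working session

There is one attempt and no reset: what is moved stays moved. The work goes in short steps, Python scripts to look and compute and a tool call to move; the robot and the scene stay as the last step left them, time stands still between calls to the robot, and variables do not carry over. Pictures are saved under pics/ and viewed, at most 14 in all, crops included, and the job is handed in when it is done.

Besides the shell and the picture viewer there is one more tool, called after "Request:" as name(argument=value, ...), one argument or row to a line, values as JSON. apply_moves: Moves the arm, as the interface text tells. Its arguments: {"type":"object","properties":{"motion":{"type":"string"},"force":{"type":"number"}},"required":["motion"]}

```bash
mkdir -p pics; ls; python3 - <<'E'
from cell import robot
import cv2,numpy as np
s=robot.observe();print(s['time'],s['tool_pos'],s['tool_rot'],s['opening'])
for c in ['scene','side']:
    p=robot.read_camera(c);cv2.imwrite(f'pics/{c}0.png',p['img'][:,:,::-1])
    print(c,p['fovy'],p['k1'],(-p['R'].T@p['t']).round(3))
    for n in ['board','tile_blue','tile_green','tile_brown','jar_blue','jar_green','jar_brown','jar_yellow','stamp','tape']:
        r=robot.search_frame(n,p)
        print(n,[(np.round(d['centre'],3).tolist(),round(d['score'],2)) for d in r[:2]])
print(robot.observe()['time'])
E
```

```text
pics
0.0 [0.20218385 0.48406648 0.22606615] [-3.14009238e+00 -2.18778883e-04  2.74576962e+00] 0.09223333670749119
scene 56.510321586714156 -0.060062130384416816 [-0.147 -0.65   0.559]
board [([0.62, -0.092, 0.012], 0.68)]
tile_blue [([0.556, -0.139, 0.017], 0.68), ([0.607, -0.351, 0.026], 0.4)]
tile_green [([0.568, -0.059, 0.019], 0.58)]
tile_brown [([0.587, 0.026, 0.022], 0.54)]
jar_blue [([0.559, 0.222, 0.038], 0.57)]
jar_green [([0.574, 0.35, 0.039], 0.57)]
jar_brown [([0.456, 0.321, 0.041], 0.64)]
jar_yellow [([0.489, -0.36, 0.04], 0.68)]
stamp [([0.459, 0.246, 0.022], 0.61)]
tape [([0.606, -0.355, 0.026], 0.61)]
side 45.43038540012287 -0.1072249191144665 [1.121 0.198 1.216]
board [([0.64, -0.054, 0.01], 0.9)]
tile_blue [([0.561, -0.134, 0.022], 0.75)]
tile_green [([0.576, -0.045, 0.022], 0.63)]
tile_brown []
jar_blue [([0.582, 0.242, 0.057], 0.52), ([0.641, -0.057, 0.01], 0.47)]
jar_green [([0.592, 0.358, 0.054], 0.74)]
jar_brown [([0.472, 0.338, 0.058], 0.93), ([0.637, -0.385, 0.026], 0.54)]
jar_yellow [([0.515, -0.343, 0.054], 0.77), ([0.472, 0.341, 0.059], 0.38)]
stamp [([0.47, 0.256, 0.019], 0.42)]
tape [([0.636, -0.387, 0.026], 0.6)]
1.1
```

View pics/scene0.png

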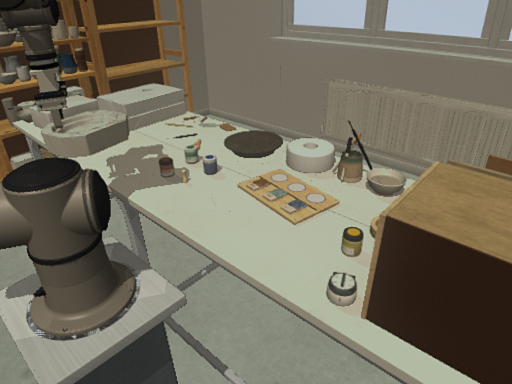

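View pics/side0.png

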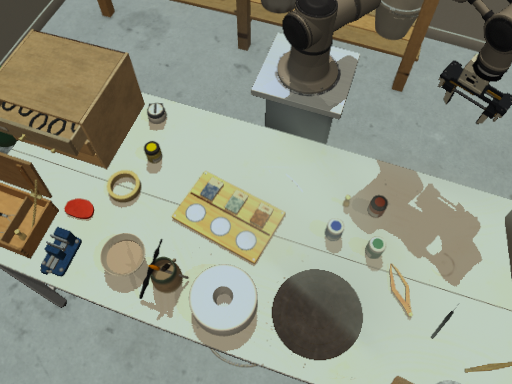

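```bash
cat > h.py <<'E'
import numpy as np,cv2
from scipy.spatial.transform import Rotation as Rot
from cell import robot
def cam(p,s=None):
    f=192/np.tan(np.radians(p['fovy'])/2)
    if 'R' in p: R,t=np.array(p['R']),np.array(p['t'])
    else:
        T=np.eye(4);T[:3,:3]=Rot.from_euler('xyz',s['tool_rot']).as_matrix();T[:3,3]=s['tool_pos']
        T=np.linalg.inv(T@np.array(p['hand_eye']));R,t=T[:3,:3],T[:3,3]
    return f,R,t
def proj(p,X,s=None):
    f,R,t=cam(p,s);c=np.atleast_2d(X)@R.T+t;q=c[:,:2]/c[:,2:];q=q*(1+p['k1']*(q**2).sum(1,keepdims=True))
    return q*f+[p['cx'],p['cy']]
def plane(p,uv,z,s=None):
    f,R,t=cam(p,s);d=(np.atleast_2d(uv)-[p['cx'],p['cy']])/f;q=d.copy()
    for _ in range(20): q=d/(1+p['k1']*(q**2).sum(1,keepdims=True))
    r=np.c_[q,np.ones(len(q))]@R;o=-R.T@t
    return (o+r*((z-o[2])/r[:,2:]))[:,:2]
def shot(name):
    s=robot.observe();p=robot.read_camera(name);return p,s
E
python3 - <<'E'
from h import *
p,s=shot('side')
uv=[(196,213),(221,226.5),(246,240.5)]
M=plane(p,uv,.012);print('marks',M.round(4))
T=plane(p,[(211,190),(236,203),(261,215)],.022);print('tiles',T.round(4))
d=M[2]-M[0];print('yaw',np.arctan2(-d[0],d[1]),np.linalg.norm(d))
for n,c in dict(blue=(336,226),green=(377,244),brown=(379,203),yellow=(152,149)).items(): print(n,plane(p,[c],.058).round(4))
print('stamp',plane(p,[(348,201)],.022).round(4))
im=p['img'][:,:,::-1]
a=cv2.resize(im[165:260,165:405],None,fx=3.3,fy=3.3,interpolation=cv2.INTER_CUBIC)
cv2.imwrite('pics/s1.png',a)
E
```

```text
marks [[ 0.6455 -0.1485]
 [ 0.661  -0.0646]
 [ 0.6775  0.0172]]
tiles [[ 0.5656 -0.1329]
 [ 0.5811 -0.0483]
 [ 0.5933  0.0326]]
yaw -0.1905960503159168 0.16878873983860707
blue [[0.5725 0.2435]]
green [[0.5873 0.3631]]
brown [[0.4632 0.3418]]
yellow [[ 0.5116 -0.3441]]
stamp [[0.4666 0.2581]]
```

View pics/s1.png

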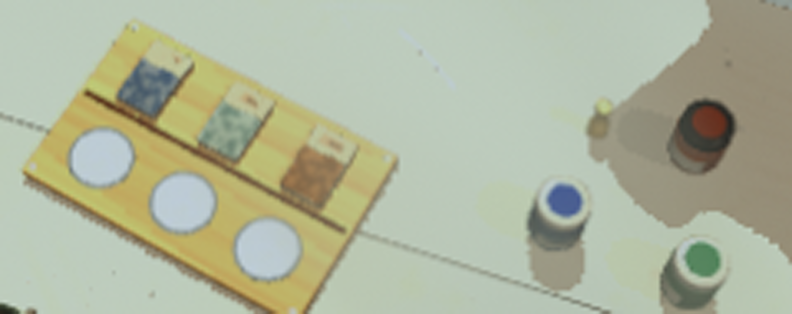

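Request:
apply_moves(
  motion="100 0 0 -1 0 0 0.1706;100 0 0 -1 0 0 0.1706;100 0 0 -1 0 0 0.1706;100 0 0 -1 0 0 0.1706;100 0 0 -1 0 0 0.1706;100 0 0 -1 0 0 0.1706;100 0 0 -1 0 0 0.1706;100 0 0 -1 0 0 0.1706;100 -1.6 4.1 0 0 0 0;100 -1.6 4.1 0 0 0 0;100 -1.6 4.1 0 0 0 0;100 -1.6 4.1 0 0 0 0;100 -1.6 4.1 0 0 0 0;100 -1.6 4.1 0 0 0 0;100 -1.6 4.1 0 0 0 0;100 -1.6 4.1 0 0 0 0;100 0 0 0 0 0 0;100 0 0 0 0 0 0",
)

```text
time: 3.4
tool_pos: [0.4999, 0.297, 0.3065]
tool_rot: [-3.141, -0.0, 1.381]
contact_force: [0.2, -0.3, -0.2]
opening: 0.0921
grip_force: 0.0
```

```bash
python3 - <<'E'
from h import *
p,s=shot('wrist');print(s['tool_pos'],s['tool_rot'],s['time'],p['hand_eye'])
cv2.imwrite('pics/w1.png',p['img'][:,:,::-1])
for n in ['jar_blue','jar_green','jar_brown','stamp']:
    r=robot.search_frame(n,p);print(n,[(np.round(d['centre'],3).tolist(),round(d['score'],2)) for d in r[:2]])
E
```

```text
[0.49993364 0.2970296  0.30654874] [-3.14081101e+00 -8.80481103e-05  1.38077894e+00] 3.4 [[-4.55398324e-04 -9.63167801e-01 -2.68900688e-01  7.13301050e-02]
 [ 9.99999802e-01 -3.21700610e-04 -5.41265126e-04  3.52171538e-04]
 [ 4.34823626e-04 -2.68900881e-01  9.63167756e-01 -1.58002742e-01]
 [ 0.00000000e+00  0.00000000e+00  0.00000000e+00  1.00000000e+00]]
jar_blue [([0.566, 0.248, 0.06], 0.68)]
jar_green [([0.581, 0.362, 0.059], 0.87)]
jar_brown [([0.461, 0.338, 0.057], 0.82)]
stamp [([0.465, 0.254, 0.024], 0.58)]
```

View pics/w1.png

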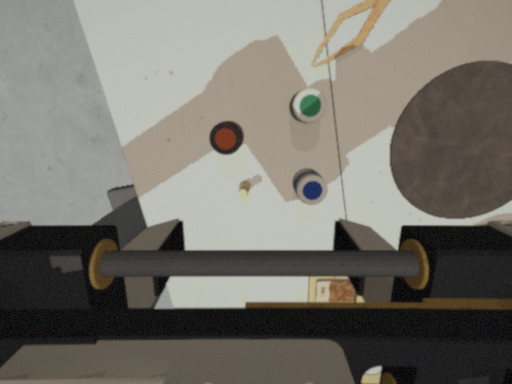

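```bash
cat >> h.py <<'E'
def dot(p,s,name,uv,z,r=13):
    im=p['img'].astype(int);R,G,B=im[...,0],im[...,1],im[...,2]
    m={'blue':B-R>30,'green':(G-R>25)&(G-B>5),'brown':(R-B>50)}[name].astype(np.uint8)
    n,l,st,c=cv2.connectedComponentsWithStats(m)
    k=min(range(1,n),key=lambda i:np.hypot(*(c[i]-uv))+(100 if st[i,4]<30 else 0))
    return c[k].round(1),st[k,4],plane(p,[c[k]],z,s)[0].round(4)
E
python3 - <<'E'
from h import *
p,s=shot('wrist')
for n,uv in dict(brown=(227,139),green=(311,105),blue=(313,190)).items(): print(n,dot(p,s,n,uv,.058))
r=robot.trace('stamp',p)
if r:
    y,x=np.nonzero(r[0]['pixels']);print('stamp px',x.min(),x.max(),y.min(),y.max(),plane(p,[(x.mean(),y.mean())],.025,s))
E
```

```text
brown (array([225.1, 138.7]), np.int32(352), array([0.4593, 0.3407]))
green (array([309.7, 105.5]), np.int32(331), array([0.585, 0.363]))
blue (array([311.9, 190.3]), np.int32(242), array([0.5713, 0.2409]))
stamp px 306 379 276 383 [[ 0.5968716  -0.04379435]]
```

Request:
apply_moves(
  motion="100 -2 4.05 0 0 0 0;100 -2 4.05 0 0 0 0;100 0 0 5 0 0 0;100 0 0 5 0 0 0;100 0 0 5 0 0 0;100 0 0 5 0 0 0;100 0 0 4 0 0 0;100 0 0 3 0 0 0;100 0 0 1.85 0 0 0;100 0 0 0 0 0 0;40 0 0 0 0 0 0;40 0 0 0 0 0 0;40 0 0 0 0 0 0;40 0 0 0 0 0 0;40 0 0 0 0 0 0;40 0 0 0 0 0 0",
  force=20,
)

```text
time: 5.75
tool_pos: [0.5724, 0.2423, 0.0184]
tool_rot: [3.141, -0.0, 1.381]
contact_force: [-0.6, -0.6, 1.3]
opening: 0.0478
grip_force: 20.0
```

Request:
apply_moves(
  motion="40 0 0 -3 0 0 0;40 0 0 -5 0 0 0;40 0 0 -5 0 0 0;40 0 0 -5 0 0 0;40 0 0 -5 0 0 0;40 -4.11 1.62 0 0 0 0;40 -4.11 1.62 0 0 0 0;40 -4.11 1.62 0 0 0 0;40 -4.11 1.62 0 0 0 0;40 -4.11 1.62 0 0 0 0;40 -4.11 1.62 0 0 0 0;40 -4.11 1.62 0 0 0 0;40 -4.11 1.62 0 0 0 0;40 -4.11 1.62 0 0 0 0;40 0 0 0 0 0 0;40 0 0 0 0 0 0",
)

```text
time: 7.75
tool_pos: [0.6455, -0.1481, 0.2477]
tool_rot: [-3.141, -0.001, 1.381]
contact_force: [-0.2, 0.6, -0.1]
opening: 0.0478
grip_force: 20.0
```

```bash
python3 - <<'E'
from h import *
p,s=shot('wrist');print(s['tool_pos'],s['tool_rot'],s['grip_force'])
im=p['img'].copy()
M=[(0.6455,-0.1485,.012),(0.661,-0.0646,.012),(0.6775,.0172,.012)]
for u in proj(p,M,s): print(u.round(1));cv2.circle(im,tuple(int(v) for v in u),2,(255,0,0),-1)
cv2.imwrite('pics/w2.png',im[:,:,::-1])
E
```

```text
[ 0.6455236  -0.14809591  0.24771317] [-3.14058058e+00 -7.50715060e-04  1.38070475e+00] 19.99998763203621
[258.6 164.7]
[258.1 101.8]
[258.6  31.8]
```

View pics/w2.png

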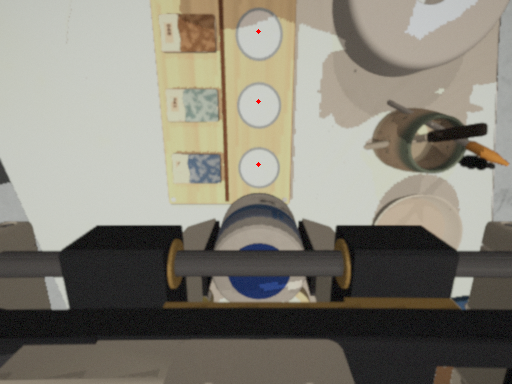

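```bash
cat >> h.py <<'E'
def marks(p,s,uvs,r):
    g=p['img'].astype(int);sat=g.max(2)-g.min(2)
    m=((sat<45)&(g.min(2)>120)).astype(np.uint8);out=[]
    n,l,st,c=cv2.connectedComponentsWithStats(m,connectivity=4)
    for uv in uvs:
        k=l[int(round(uv[1])),int(round(uv[0]))]
        if k==0: out.append(None);continue
        ct=max(cv2.findContours((l==k).astype(np.uint8),0,1)[0],key=len)
        e=cv2.fitEllipse(cv2.convexHull(ct));out.append((np.round(e[0],1),np.round(e[1],1),plane(p,[e[0]],.012,s)[0].round(4)))
    return out
E
python3 - <<'E'
from h import *
p,s=shot('wrist')
for o in marks(p,s,[(259,168),(259,105),(259,35)],20):print(o)
p,s=shot('side')
for o in marks(p,s,[(196,213),(221,226),(246,240)],20):print(o)
E
```

```text
(array([258.7, 167.7]), array([41.7, 42.6]), array([ 0.6449, -0.1523]))
(array([258.7, 105.3]), array([44.7, 47.4]), array([ 0.661 , -0.0686]))
(array([259.2,  35.7]), array([47.9, 51.2]), array([0.6773, 0.0134]))
(array([195.3, 212.4]), array([18.3, 20.6]), array([ 0.6444, -0.1513]))
(array([220., 226.]), array([18.8, 20.8]), array([ 0.6605, -0.0678]))
(array([245., 240.]), array([19.1, 20. ]), array([0.677 , 0.0141]))
```

Request:
apply_moves(
  motion="40 -0.35 0 5 0 0 0;40 0 0 5 0 0 0;40 0 0 5 0 0 0;40 0 0 3.5 0 0 0;40 0 0 2 0 0 0;40 0 0 0.8 0 0 0;40 0 0 0.35 0 0 0;40 0 0 0 0 0 0;40 0 0 0 0 0 0",
)

```text
time: 9.02
tool_pos: [0.6457, -0.152, 0.0328]
tool_rot: [3.14, 0.0, 1.381]
contact_force: [-0.0, -0.0, -0.6]
opening: 0.0478
grip_force: 20.0
```

Request:
apply_moves(
  motion="40 0 -0.1 0.15 0 0 0;40 0 0 0.05 0 0 0;40 0 0 0 0 0 0;70 0 0 0 0 0 0;70 0 0 0 0 0 0;70 0 0 0 0 0 0;70 0 0 0 0 0 0;70 0 0 -2 0 0 0;70 0 0 -4 0 0 0;70 0 0 -5 0 0 0;70 0 0 -5 0 0 0;70 0 0 -5 0 0 0;100 0 0 0 0 0 0",
)

```text
time: 10.65
tool_pos: [0.646, -0.1523, 0.2451]
tool_rot: [3.132, 0.001, 1.381]
contact_force: [-0.4, 0.3, -0.2]
opening: 0.0702
grip_force: 0.0
```

```bash
python3 - <<'E'
from h import *
p,s=shot('side');print(s['tool_pos'],s['time'])
for n,z in [('blue',.07),('green',.058),('brown',.058)]:
    uv=proj(p,[{'blue':(.6447,-.152,.07),'green':(.586,.363,.058),'brown':(.461,.341,.058)}[n]])[0]
    print(n,uv.round(1),dot(p,s,n,uv,z))
cv2.imwrite('pics/s2.png',cv2.resize(p['img'][140:270,150:420,::-1],None,fx=2.9,fy=2.9))
E
```

```text
[ 0.64596282 -0.15232807  0.24507451] 10.65
blue [192.6 203.5] (array([192.9, 203. ]), np.int32(83), array([ 0.6429, -0.152 ]))
green [377.  243.6] (array([377.6, 243.1]), np.int32(94), array([0.5842, 0.3643]))
brown [378.9 202.3] (array([379.5, 201.5]), np.int32(82), array([0.458 , 0.3422]))
```

View pics/s2.png

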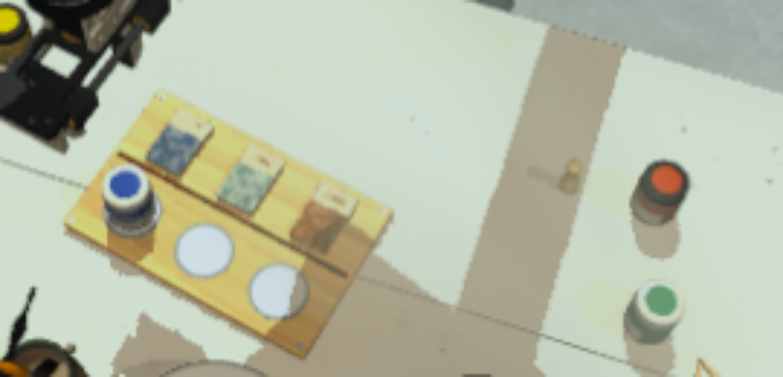

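Request:
apply_moves(
  motion="100 4.95 -1.57 0 0 0 0;100 4.95 -1.57 0 0 0 0;100 4.95 -1.57 0 0 0 0;100 4.95 -1.57 0 0 0 0;100 4.95 -1.57 0 0 0 0;100 4.95 -1.57 0 0 0 0;100 4.95 -1.57 0 0 0 0;100 4.95 -1.57 0 0 0 0;100 4.95 -1.57 0 0 0 0;100 4.95 -1.57 0 0 0 0;100 0 0 5 0 0 0;100 0 0 5 0 0 0;100 0 0 3 0 0 0;100 0 0 0 0 0 0;100 0 0 0 0 0 0",
)

```text
time: 12.58
tool_pos: [0.5837, 0.3642, 0.1104]
tool_rot: [3.141, -0.001, 1.381]
contact_force: [-0.4, -0.8, 0.0]
opening: 0.0916
grip_force: 0.0
```

Request:
apply_moves(
  motion="100 0 0.15 4 0 0 0;100 0 0 3.5 0 0 0;100 0 0 1.7 0 0 0;100 0 0 0 0 0 0;40 0 0 0 0 0 0;40 0 0 0 0 0 0;40 0 0 0 0 0 0;40 0 0 0 0 0 0;40 0 0 0 0 0 0;40 0 0 0 0 0 0;40 0 0 0 0 0 0",
)

```text
time: 13.95
tool_pos: [0.5848, 0.3638, 0.0179]
tool_rot: [3.141, -0.0, 1.381]
contact_force: [-0.2, 0.2, 1.8]
opening: 0.0481
grip_force: 20.0
```

Request:
apply_moves(
  motion="40 0 0 -3 0 0 0;40 0 0 -5 0 0 0;40 0 0 -5 0 0 0;40 0 0 -4 0 0 0;40 -4.56 1.73 0 0 0 0;40 -4.56 1.73 0 0 0 0;40 -4.56 1.73 0 0 0 0;40 -4.56 1.73 0 0 0 0;40 -4.56 1.73 0 0 0 0;40 -4.56 1.73 0 0 0 0;40 -4.56 1.73 0 0 0 0;40 -4.56 1.73 0 0 0 0;40 -4.56 1.73 0 0 0 0;40 0 0 5 0 0 0;40 0 0 4 0 0 0;40 0 0 0 0 0 0;40 0 0 0 0 0 0",
)

```text
time: 16.08
tool_pos: [0.6612, -0.0687, 0.0994]
tool_rot: [3.139, -0.0, 1.381]
contact_force: [0.8, 0.1, -0.5]
opening: 0.0476
grip_force: 20.0
```

Down 6.9 cm to 0.0304.

Request:
apply_moves(
  motion="40 0 -0.05 4 0 0 0;40 0 0 2 0 0 0;40 0 0 0.7 0 0 0;40 0 0 0.2 0 0 0;40 0 0 0 0 0 0;70 0 0 0 0 0 0;70 0 0 0 0 0 0;70 0 0 0 0 0 0;70 0 0 0 0 0 0;70 0 0 -2 0 0 0;70 0 0 -4 0 0 0;70 0 0 -5 0 0 0;70 0 0 -4 0 0 0;100 0 0 0 0 0 0",
)

```text
time: 17.82
tool_pos: [0.6617, -0.0689, 0.1831]
tool_rot: [3.134, 0.0, 1.381]
contact_force: [-0.9, -0.1, 0.3]
opening: 0.0704
grip_force: 0.0
```

Request:
apply_moves(
  motion="100 4.05 -3.06 0 0 0 0;100 4.05 -3.06 0 0 0 0;100 4.05 -3.06 0 0 0 0;100 4.05 -3.06 0 0 0 0;100 4.05 -3.06 0 0 0 0;100 4.05 -3.06 0 0 0 0;100 4.05 -3.06 0 0 0 0;100 4.05 -3.06 0 0 0 0;100 4.05 -3.06 0 0 0 0;100 0 0 4 0 0 0;100 0 0 3.5 0 0 0;100 0 0 0 0 0 0;100 0 0 0 0 0 0",
)

```text
time: 19.45
tool_pos: [0.4586, 0.3415, 0.1045]
tool_rot: [3.141, -0.001, 1.381]
contact_force: [0.6, -0.2, 0.2]
opening: 0.092
grip_force: 0.0
```

```bash
python3 - <<'E'
from h import *
p,s=shot('side');print(s['tool_pos'],s['time'])
for n,g in dict(blue=(.6447,-.152,.07),green=(.6608,-.0684,.07)).items():
    uv=proj(p,[g])[0]; print(n,dot(p,s,n,uv,.07))
E
```

```text
[0.4586367  0.34147073 0.10450048] 19.45
blue (array([192.9, 203. ]), np.int32(83), array([ 0.6429, -0.152 ]))
green (array([218.3, 217.3]), np.int32(99), array([ 0.6599, -0.0689]))
```

Down 8.6 to 0.0184 and grip.

Request:
apply_moves(
  motion="100 0 0.1 4 0 0 0;100 0 0 3 0 0 0;100 0 0 1.6 0 0 0;100 0 0 0 0 0 0;40 0 0 0 0 0 0;40 0 0 0 0 0 0;40 0 0 0 0 0 0;40 0 0 0 0 0 0;40 0 0 0 0 0 0;40 0 0 0 0 0 0;40 0 0 0 0 0 0",
)

```text
time: 20.88
tool_pos: [0.4591, 0.3412, 0.0179]
tool_rot: [3.141, -0.0, 1.381]
contact_force: [-0.4, -0.6, 1.6]
opening: 0.0475
grip_force: 20.0
```

Request:
apply_moves(
  motion="40 0 0 -3 0 0 0;40 0 0 -5 0 0 0;40 0 0 -5 0 0 0;40 0 0 -4 0 0 0;40 -3.5 3.45 0 0 0 0;40 -3.5 3.45 0 0 0 0;40 -3.5 3.45 0 0 0 0;40 -3.5 3.45 0 0 0 0;40 -3.5 3.45 0 0 0 0;40 -3.5 3.45 0 0 0 0;40 -3.5 3.45 0 0 0 0;40 -3.5 3.45 0 0 0 0;40 0 0 5 0 0 0;40 0 0 4 0 0 0;40 0 0 0 0 0 0;40 0 0 0 0 0 0",
)

```text
time: 22.88
tool_pos: [0.6783, 0.0142, 0.0994]
tool_rot: [3.139, -0.0, 1.381]
contact_force: [-0.3, -0.4, 0.2]
opening: 0.0478
grip_force: 20.0
```

Request:
apply_moves(
  motion="40 -0.05 -0.1 4 0 0 0;40 0 0 2 0 0 0;40 0 0 0.7 0 0 0;40 0 0 0.2 0 0 0;40 0 0 0 0 0 0;70 0 0 0 0 0 0;70 0 0 0 0 0 0;70 0 0 0 0 0 0;70 0 0 0 0 0 0;70 0 0 -2 0 0 0;70 0 0 -4 0 0 0;70 0 0 -5 0 0 0;70 0 0 -4 0 0 0;70 0 0 0 0 0 0",
)

```text
time: 24.62
tool_pos: [0.6784, 0.0137, 0.1849]
tool_rot: [3.132, -0.001, 1.381]
contact_force: [0.7, 0.2, 0.1]
opening: 0.0642
grip_force: 0.0
```

Request:
apply_moves(
  motion="70 2.38 -4.05 0 0 0 0;70 2.38 -4.05 0 0 0 0;70 2.38 -4.05 0 0 0 0;70 2.38 -4.05 0 0 0 0;70 2.38 -4.05 0 0 0 0;70 2.38 -4.05 0 0 0 0;70 0 0 0 0 0 0;70 0 0 0 0 0 0",
)

```text
time: 25.62
tool_pos: [0.465, 0.1997, 0.179]
tool_rot: [3.141, -0.0, 1.381]
contact_force: [1.0, -0.6, 0.3]
opening: 0.0642
grip_force: 0.0
```

```bash
python3 - <<'E'
from h import *
p,s=shot('wrist');print(s['tool_pos'],s['tool_rot'],s['time'])
for d in robot.trace('stamp',p)[:2]:
    y,x=np.nonzero(d['pixels']);print(d['score'],x.min(),x.max(),y.min(),y.max(),plane(p,[(x.mean(),y.mean())],.025,s))
print([ (d['centre'],d['score']) for d in robot.search_frame('stamp',p)[:2]])
u=proj(p,[(.4665,.258,.022)],s)[0];print(u)
x0,y0=np.clip(int(u[0])-60,0,392),np.clip(int(u[1])-50,0,284)
print(x0,y0);cv2.imwrite('pics/w3.png',cv2.resize(p['img'][y0:y0+100,x0:x0+120,::-1],None,fx=6,fy=6))
q,_=shot('side')
for n,g in dict(blue=(.6447,-.152,.07),green=(.6608,-.0684,.07),brown=(.6772,.0137,.07)).items():
    uv=proj(q,[g])[0]; print(n,dot(q,s,n,uv,.07))
E
```

```text
[0.46497108 0.19970617 0.17896912] [ 3.14073302e+00 -8.09706214e-05  1.38144390e+00] 25.625
0.62 243 259 121 140 [[0.46707937 0.25270359]]
[([0.4634, 0.2541, 0.0415], 0.6)]
[249.54976557 125.29984871]
189 75
blue (array([192.8, 203. ]), np.int32(82), array([ 0.6428, -0.1522]))
green (array([218.3, 217.3]), np.int32(99), array([ 0.6599, -0.0689]))
brown (array([244.8, 232. ]), np.int32(102), array([0.6768, 0.0144]))
```

View pics/w3.png

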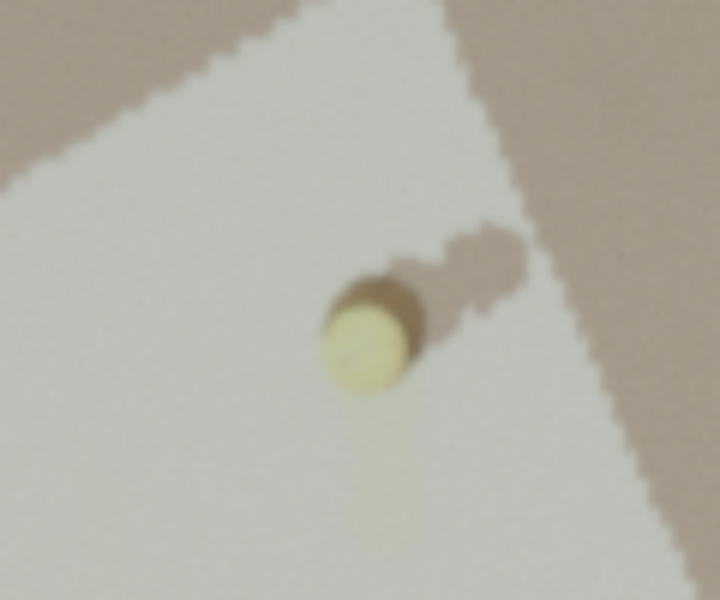

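```bash
python3 - <<'E'
from h import *
p,s=shot('wrist')
print(plane(p,[(249.7,133.3)],.042,s),plane(p,[(251.9,129.2)],.004,s),plane(p,[(250.8,131.3)],.022,s))
E
```

```text
[[0.46609132 0.25028146]] [[0.46785087 0.25194817]] [[0.46682607 0.25089095]]
```

Request:
apply_moves(
  motion="70 2.55 -0.38 0 0 0 0;70 2.55 -0.38 0 0 0 0;70 0 0 5 0 0 0;70 0 0 5 0 0 0;70 0 0 2 0 0 0;70 0 0 0 0 0 0;70 0 0 0 0 0 0",
)

```text
time: 26.75
tool_pos: [0.4677, 0.2514, 0.0596]
tool_rot: [3.14, -0.001, 1.38]
contact_force: [0.9, 0.6, 0.5]
opening: 0.0644
grip_force: 0.0
```

Request:
apply_moves(
  motion="70 0 0 3 0 0 0;70 0 0 1.7 0 0 0;70 0 0 0.8 0 0 0;70 0 0 0 0 0 0;0 0 0 0 0 0 0;0 0 0 0 0 0 0;0 0 0 0 0 0 0;0 0 0 0 0 0 0;0 0 0 0 0 0 0;0 0 0 0 0 0 0;0 0 0 0 0 0 0;0 0 0 0 0 0 0",
  force=12,
)

```text
time: 28.25
tool_pos: [0.4666, 0.2514, 0.0038]
tool_rot: [-3.142, -0.0, 1.381]
contact_force: [-0.2, -0.6, 0.4]
opening: 0.0181
grip_force: 12.0
```

Request:
apply_moves(
  motion="0 0 0 -3 0 0 0;0 0 0 -5 0 0 0;0 0 0 -5 0 0 0;0 0 0 -4 0 0 0;0 -3.97 3.58 0 0 0 0;0 -3.97 3.58 0 0 0 0;0 -3.97 3.58 0 0 0 0;0 -3.97 3.58 0 0 0 0;0 -3.97 3.58 0 0 0 0;0 -3.97 3.58 0 0 0 0;0 -3.97 3.58 0 0 0 0;0 0 0 4 0 0 0;0 0 0 0 0 0 0;0 0 0 0 0 0 0",
)

```text
time: 30.0
tool_pos: [0.6606, -0.0683, 0.1347]
tool_rot: [3.141, -0.0, 1.382]
contact_force: [-0.2, 1.1, -0.4]
opening: 0.0177
grip_force: 12.0
```

```bash
python3 - <<'E'
from h import *
p,s=shot('wrist');print(s['tool_pos'],s['tool_rot'],s['grip_force'],s['opening'])
cv2.imwrite('pics/w4.png',p['img'][:,:,::-1])
T=np.array(s['tool_pos'])
print(proj(p,[T+[0,0,z-.0038] for z in (0,.022,.045)],s))
q,_=shot('side')
u=proj(q,[T])[0];x0,y0=int(u[0])-40,int(u[1])-35
cv2.imwrite('pics/s4.png',cv2.resize(q['img'][y0:y0+70,x0:x0+80,::-1],None,fx=7,fy=7))
E
```

```text
[ 0.66057176 -0.06825887  0.13469327] [ 3.14093914e+00 -1.54466181e-04  1.38167410e+00] 11.96367681681295 0.017691271068520628
[[258.08635724 230.54380267]
 [258.03978438 246.84897171]
 [257.97488435 269.54730317]]
```

View pics/w4.png

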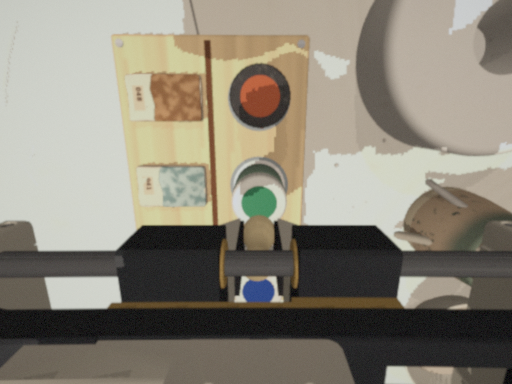

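View pics/s4.png

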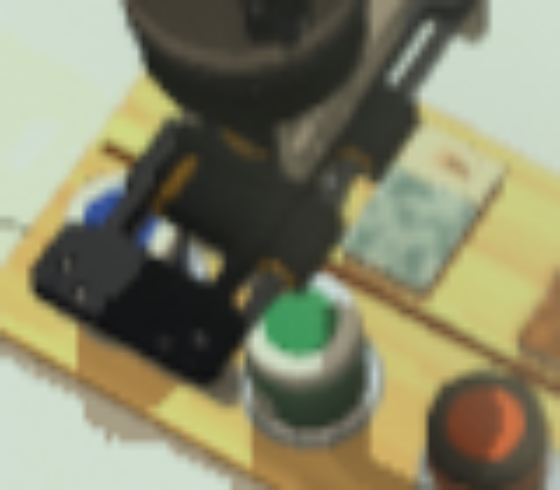

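```bash
python3 - <<'E'
from h import *
p,s=shot('wrist')
T=np.array(s['tool_pos'])
print(dot(p,s,'green',(259,203),.07))
a=np.linspace(0,2*np.pi,60);ring=T+np.c_[.0095*np.cos(a),.0095*np.sin(a),0*a-.0038]
r=proj(p,ring,s);print('pred foot top row',r[:,1].min(),r[:,0].min(),r[:,0].max())
for c in [(.6605,-.0687)]:
    r=proj(p,np.c_[c[0]+.024*np.cos(a),c[1]+.024*np.sin(a),0*a+.07],s);print('lid pred',r.min(0),r.max(0))
    r=proj(p,np.c_[c[0]+.015*np.cos(a),c[1]+.015*np.sin(a),0*a+.07],s);print('dot pred',r.min(0),r.max(0))
cv2.imwrite('pics/w5.png',cv2.resize(p['img'][150:290,190:330,::-1],None,fx=4.2,fy=4.2))
E
```

```text
(array([257.9, 201.7]), np.int32(853), array([ 0.6608, -0.0692]))
pred foot top row 216.30680712219225 242.91606034218844 273.231502710297
lid pred [228.91540033 173.23958228] [285.98693375 227.66792898]
dot pred [239.6268302  183.91312121] [275.29318902 217.91086409]
```

View pics/w5.png

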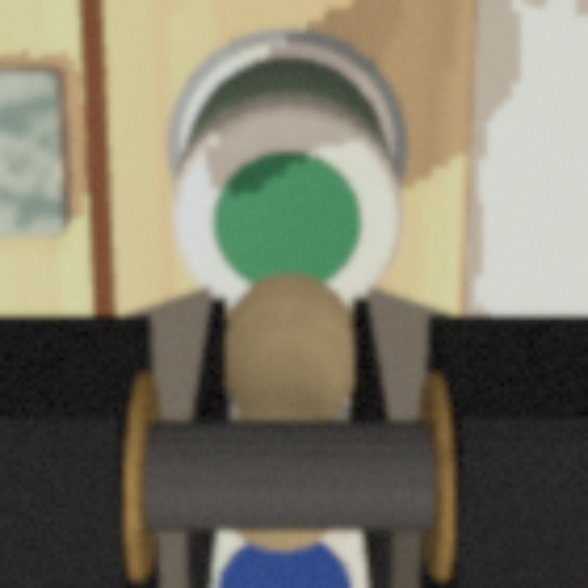

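Request:
apply_moves(
  motion="0 -0.2 0 2 0 0 0;0 0 0 2 0 0 0;0 0 0 1.2 0 0 0;0 0 0 0.5 0 0 0;0 0 0 0.2 0 0 0;0 0 0 0 0 0 0;0 0 0 0 0 0 0",
)

```text
time: 31.02
tool_pos: [0.6603, -0.0708, 0.0753]
tool_rot: [3.141, -0.0, 1.381]
contact_force: [-0.6, 0.1, -0.8]
opening: 0.0176
grip_force: 12.0
```

Request:
apply_moves(
  motion="0 0 0.05 0.05 0 0 0;0 0 0 0.05 0 0 0;0 0 0 0.04 0 0 0;0 0 0 0 0 0 0;0 0 0 0 0 0 0",
)

```text
time: 31.65
tool_pos: [0.6606, -0.0709, 0.0737]
tool_rot: [3.141, -0.0, 1.381]
contact_force: [-1.7, -0.4, 3.5]
opening: 0.0174
grip_force: 12.0
```

Request:
apply_moves(
  motion="20 0 0 0 0 0 0;22 0 0 0 0 0 0;25 0 0 0 0 0 0;30 0 0 0 0 0 0;40 0 0 0 0 0 0;40 0 0 0 0 0 0;40 0 0 -1 0 0 0;40 0 0 -2 0 0 0;40 0 0 -4 0 0 0;40 0 0 -5 0 0 0;40 0 0 -5 0 0 0;40 -3 -3 0 0 0 0;40 -4 -4 0 0 0 0;40 -4 -4 0 0 0 0;40 -4 -4 0 0 0 0;40 0 0 0 0 0 0;40 0 0 0 0 0 0",
)

```text
time: 33.78
tool_pos: [0.4853, -0.19, 0.2442]
tool_rot: [3.14, 0.0, 1.38]
contact_force: [-0.0, 0.3, 0.0]
opening: 0.0367
grip_force: 0.0
```

```bash
python3 - <<'E'
from h import *
q,s=shot('side');print(s['tool_pos'],s['time'])
for n,g in dict(blue=(.6447,-.152,.07),brown=(.6772,.0137,.07)).items(): print(n,dot(q,s,n,proj(q,[g])[0],.07))
print(proj(q,[(.6605,-.0687,.07),(.6605,-.0687,.115)]))
a=cv2.resize(q['img'][170:265,170:290,::-1],None,fx=5,fy=5,interpolation=cv2.INTER_CUBIC)
w,s=shot('wrist')
print(dot(w,s,'green',proj(w,[(.6605,-.0687,.07)],s)[0],.07),proj(w,[(.6605,-.0687,.07),(.6605,-.0687,.115)],s))
cv2.imwrite('pics/f1.png',a);cv2.imwrite('pics/f2.png',w['img'][:,:,::-1])
E
```

```text
[ 0.48529655 -0.19000011  0.24422017] 33.775
blue (array([192.6, 203.2]), np.int32(72), array([ 0.6437, -0.1525]))
brown (array([244.7, 232. ]), np.int32(79), array([0.6769, 0.0143]))
[[218.31779546 217.47427268]
 [217.13613082 210.42732371]]
(array([394.8,  36.3]), np.int32(205), array([ 0.6558, -0.0715])) [[399.17799012  32.31386207]
 [423.6495265   18.34286254]]
```

View pics/f1.png

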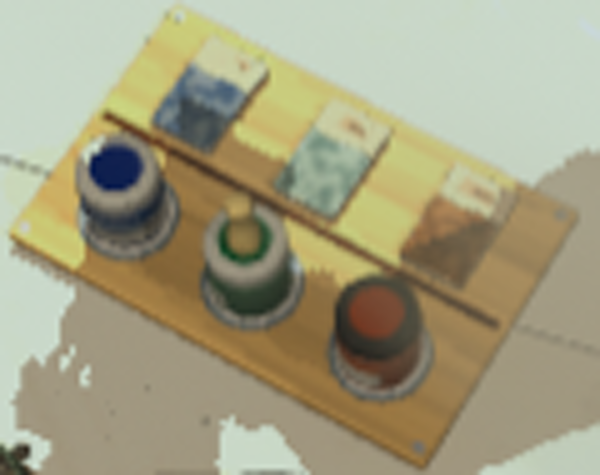

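View pics/f2.png

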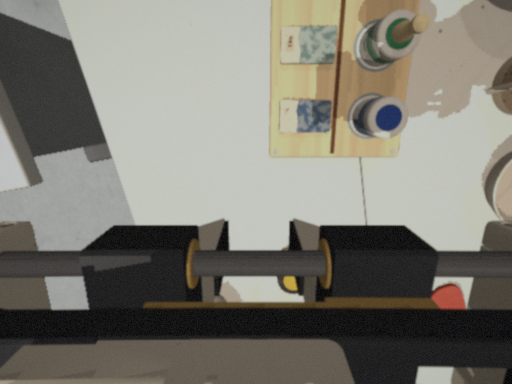

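```bash
python3 -c "
from cell import robot
print(robot.hand_in())"
```

```text
the job is handed in; nothing more can be done
None
```

The job is handed in at about 34 s: the blue, green and brown jars stand on the marks behind their tiles, each about 2 mm or less off centre by camera. The stamp stands upright in the middle of the green jar's lid, and I didn't move the yellow jar or the tape.

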